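# Shut and pin the hinged terrine mould, then hold it squeezed

## Robot

A 6-joint arm with a two-finger parallel gripper is mounted at the origin on the work surface; the furniture and walls round the work are solid. World frame = base frame: x ahead of the robot, y to its left, z up, the work surface at z = 0. Lengths are in mm, angles in rad, forces in N, time in s.
With the tool pointing down it reaches from about 325 to 850 mm from the base axis. Payload 15.5 kg.
Tool frame: the origin (TCP) lies on the centre line of the jaws, within the pads' length; the fingertips stand 11 mm ahead of it and the grasp point (between the pads) lies 8 mm behind it (bot.tip_reach is the distance from the TCP to the fingertips, in mm); z points along the fingers, y is the direction in which the jaws open and shut (so a half turn about z gives the same grasp; the last joint's range is limited). The gripper opens to 91 mm and grips with 3 to 60 N. Pads are 32 mm wide; open, the fingers measure 118 mm over their backs; the gripper's body (76 mm by 178 mm) begins 60 mm behind the grasp point.
Start: joints at [1.052, 0.494, 1.345, -0, 1.302, -0.096], TCP at [257.013, 569.711, 224.915] pointing down, gripper open.
Joint ranges: [-2.91, 2.91], [-0.82, 2.16], [0.22, 2.67], [-1.22, 4.37], [0.12, 2.79], [-3.08, 3.08]. Speed limits (rad/s): [1.89, 1.89, 2.57, 3.01, 3.01, 3.01].

## Interface

Orientations are given as a unit quaternion [x, y, z, w].
In Python, from workcell import bot, optics gives the robot as it stands.
- The arm moves only by the tool send_rows, never from a script. Its argument "plan" is a list of rows, each a list of 5 numbers: the opening in per cent of the stroke, from 0 (shut) to 100 (fully open), then the shift along the tool's x, y, z in units of 0.04 m (1.0 is 0.04 m), then the turn about the tool's z in units of 1.5 rad (1.0 is 1.5 rad). A call has 1 to 5 rows; each row shifts and turns the commanded pose from where the row before left it, along the tool's axes as they then stand; what a row does not reach is not made up. A row lasts 1/12 s, in which the tool goes at most 41.7 mm and 7.16 degrees, less where a joint would pass 70% of its speed; a pose out of reach is approached as far as the arm can. A call with a number of a shift or a turn outside -1 to 1 is refused whole. A call with a gripper value outside its range is refused whole. The fingers move at their own pace and stop on an object; "force" is the grip in N (left out, the last holds). Time passes only in rows, so rows that do not move let the fingers close. It gives the time, the measured TCP pose, the force and the opening at its end, in the units of the state.
- bot.get_state(): the state, without advancing time (a new reading comes with each control period).
- optics.capture(name): name is "side" or "top" or "wrist"; returns the picture (420x560x3 uint8, red, green, blue); there is no depth.
- optics.get_calibration(name): a dict with "fx", "fy", "cx", "cy" (pixels), "k1" (the pictures are not rectified: a ray, as slopes to the right and down, at radius r is drawn at 1 + k1 r^2 times it, then the intrinsics apply), "R" (3x3) and "t" (3): a world point X has camera coordinates R X + t; the wrist camera has in their place "T_tool_cam" (4x4, takes a point from camera to tool coordinates, whose origin is the TCP and whose axes are the flange's). Camera axes: x right, y down, z forward; pixel columns grow to the right and rows downward; lengths in mm; the calibration is good to about 2 mm. A picture is of the moment at which its call begins: read the wrist's pose just before it. get_calibration takes no time and is no camera call.
- bot.finish_job(): hands the job in, once; it reports no verdict.
The state is a dict: "time_s": time; "joints": joint angles; "qvel": joint speeds; "tau": joint torques, N m; "tool_pos": TCP position; "tcp_rot": TCP orientation; "ft_force": force on the tool from outside, world axes, zero at the start; "ft_torque": the same for the moment, N m; "opening": opening from 0.0 (shut) to 1.0 (fully open).
Only numpy, scipy, OpenCV 4.12 (cv2) and the standard library are available. Lean on these libraries where they do the work, as an engineer would, in place of code of your own. Each camera call takes 0.05 s, during which the arm holds its last target.

## Task

Make the hinged steel terrine mould ready for filling: swing its open half fully shut, take the locking pin out of its stand and push it down through the aligned holes of both halves until its collar sits on the mould. Then let go of the pin, squeeze the two upright front lugs together between the fingers and finish like that, still holding the halves pressed shut. Do not push the tin or the fish scaler about.

Things in the scene. Friction and masses are not known exactly. Their poses are not given: they have to be found in the camera images.
- mould: steel ring mould (118 mm across, rim 62 mm high) split into two halves, on a white plate 176 x 136 x 8 mm fixed to the table. Origin at table level below the ring's centre. Its -x axis points from there to the front (roughly towards the robot), where the locking holes and lugs are; +y is to the left, the side of the swinging half; z up. The right half is fixed. Nothing of it is higher than 76 mm
- swing (a joint): the left half's hinge, upright axis, rad: 0 = fully shut (a hard stop), grows as it opens, at most 1.0. When it opens, its front end swings to the left (+y of the mould), clockwise seen from above. Friction (about 0.12 N m, no spring) keeps it wherever it is left; pushing it at the lug takes 1 to 2 N
- hinge_axis (a point): point on the upright hinge axis at the back of the mould: 68 mm along the mould's +x from its origin, 58 mm above the table
- lock_hole (a point): top centre of the locking hole when the mould is shut: 73 mm along the mould's -x, 64 mm above the table. Two knuckle blocks 28 x 28 mm lie one over the other there: the upper one (44 to 64 mm high) belongs to the swinging half, the lower one (22 to 42 mm high) to the fixed half; each has an upright through hole 12 mm wide with a 2 mm chamfer. The point is fixed to the mould; the upper hole comes under it only when the half is shut
- fixed_lug (a point): upright front lug of the fixed half, a ribbed steel plate 34 mm long (mould x), 10 mm thick (mould y), 36 mm high, from 40 to 76 mm above the table. This point is its centre (122 mm along the mould's -x, 6 mm to the right, 58 mm high); axes as the mould's
- swing_lug (a point): the same lug on the swinging half, moving with it; this point is its centre; its y axis points out of its outer face, 5 mm from its centre. Shut, it stands beside the fixed lug with a 2 mm gap, so both together are 22 mm thick. Their centres are 190 mm in front of the hinge axis
- pin_stand: white block 50 x 50 x 52 mm on a foot 70 x 60 x 6 mm, fixed to the table; origin at the centre of its underside, z up. The pin stands upright in the hole 12 mm wide in the middle of its top
- pin_grip (a point): grasping point of the steel locking pin, on its axis, 36 mm above its collar's underside and 83 mm above its tip. The handle is a round bar 18 mm thick that reaches from 3.5 mm to 48 mm above the collar's underside; collar 22 mm wide, 4 mm thick. In the stand, the collar's underside lies on the stand's top, 52 mm above the table. z axis along the pin, up; mass about 80 g
- pin_tip (a point): lower end of the pin: a tapered nose (4 mm wide at the tip, full 10 mm from 7 mm up). The shank is 10 mm thick and 47 mm long below the collar; z axis along the pin, up
- tin: round food tin 76 mm wide, 58 mm high, with a picture of fruit, a bystander; origin at the centre of its underside
- fish_scaler: fish scaler with a wooden handle, 176 x 26 x 23 mm, lying along its own x, a bystander; origin at the middle of its underside
Mind the look-alikes: they are no part of the job. What is shaped like the part that bears pin_grip but yellow is not meant.

How it is judged (in metres and radians):
On the way, in this order (a step that is already met when the one before it is completed fails the run):
1. the swinging half is shut, within 0.03 rad (value of joint swing below 0.03 rad), for 0.2 s.
2. the pin is through both knuckles, its collar within 4 mm of the upper one (z of pin_tip in the frame of lock_hole below -0.043 m and horizontal distance between pin_tip and lock_hole below 0.005 m and value of joint swing below 0.03 rad), for 0.2 s.
At the end, for the whole second after the job is handed in: Half shut within 0.02 rad; pin upright (0.15 rad) through both knuckles, tip within 5 mm of the hole axis, collar within 4 mm of the knuckle; fingers press each front lug with over 3 N, grasp point within 35 mm of the fixed lug and at most 4 mm above the lug tops (value of joint swing below 0.02 rad and z of pin_tip in the frame of lock_hole below -0.043 m and horizontal distance between pin_tip and lock_hole below 0.005 m and angle between pin_tip's own z axis and vertical below 0.15 rad and contact force between the fingers and mould_c0 above 3 N and contact force between the fingers and swing_c0 above 3 N and z of the grasp point in the frame of fixed_lug below 0.022 m and horizontal distance between the grasp point and fixed_lug below 0.035 m); the arm keeps its last pose, push and grip.
It fails at once if the tin or the fish scaler was pushed more than 30 mm (distance of any of tin, fish_scaler from where it was at the start of the episode above 0.03 m).
It also fails if it takes over 64 s, if anything falls off the work surface, if the arm or the gripper's body presses on something with over 40 N, if the wrist force passes 120 N, or if a joint passes its speed limit or range.

## Working session

There is one attempt and no reset: what is moved stays moved. The work goes in short steps, Python scripts to look and compute and a tool call to move; the robot and the scene stay as the last step left them, time stands still between calls to the robot, and variables do not carry over. Pictures are saved under pics/ and viewed, and the job is handed in when it is done.

Besides the shell and the picture viewer there is one more tool, called after "Call:" in YAML: its name, and indented under it one key for each argument. send_rows: Moves the arm, as the interface text tells. Its arguments: {"type":"object","properties":{"plan":{"type":"array","items":{"type":"array","items":{"type":"number"}}},"force":{"type":"number"}},"required":["plan"]}

```bash
mkdir -p pics; ls; python3 - <<'E'
from workcell import bot, optics
import cv2
s=bot.get_state(); print(s, bot.tip_reach)
for n in ("side","top","wrist"):
    im=optics.capture(n); cv2.imwrite(f"pics/{n}0.png",im[:,:,::-1])
    print(n,optics.get_calibration(n))
E
```

```text
pics
{'time_s': 0.0, 'joints': array([ 1.05151820e+00,  4.94190952e-01,  1.34613165e+00, -7.89855990e-06,
        1.30250251e+00, -9.55129991e-02]), 'qvel': array([-1.73279702e-04, -1.42185074e-03,  4.46299697e-04,  8.54630742e-06,
        3.73970566e-04,  3.65929230e-06]), 'tau': array([-4.00644625e-03, -8.78804612e+01, -3.81849790e+01,  7.05281203e-02,
        5.33602049e-02, -7.83220503e-05]), 'tool_pos': array([256.81994414, 569.39185396, 224.3332525 ]), 'tcp_rot': array([ 2.10299669e-01,  9.77636778e-01, -5.88497772e-04, -1.82828858e-04]), 'ft_force': array([ 0.73670571, -1.48419111, -0.17865629]), 'ft_torque': array([-0.03834952, -0.01464574,  0.04676664]), 'opening': 1.0010639857685866} 11.0
side {'fx': 461.2999165788897, 'fy': 461.2999165788897, 'cx': 284.09930592046356, 'cy': 212.37295458469205, 'k1': -0.009184725390416216, 'R': array([[ 0.97360946, -0.22802462,  0.00945513],
       [-0.13458244, -0.60710736, -0.78313997],
       [ 0.18431547,  0.76119999, -0.62177358]]), 't': array([-589.32913391,  131.81921598,  838.96952708])}
top {'fx': 458.3047278619879, 'fy': 458.3047278619879, 'cx': 278.2843273826952, 'cy': 210.03200753752117, 'k1': -0.09881067594988778, 'R': array([[-0.02279603, -0.99970113,  0.00883157],
       [-0.99751669,  0.02215561, -0.06685494],
       [ 0.06663929, -0.01033367, -0.99772362]]), 't': array([-51.13323919, 605.42898411, 909.22809224])}
wrist {'fx': 337.51864438384086, 'fy': 337.51864438384086, 'cx': 276.04817459972253, 'cy': 206.58744981387133, 'k1': -0.05564558336919973, 'T_tool_cam': array([[ 2.57452702e-05, -9.65578149e-01, -2.60113124e-01,
         7.32042777e+01],
       [ 9.99999782e-01, -1.46748446e-04,  6.43728988e-04,
         7.04730332e-02],
       [-6.59741841e-04, -2.60113084e-01,  9.65577935e-01,
        -1.60289149e+02],
       [ 0.00000000e+00,  0.00000000e+00,  0.00000000e+00,
         1.00000000e+00]])}
```

View pics/top0.png

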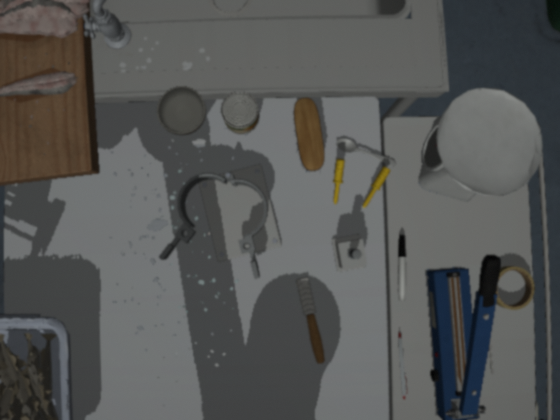

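View pics/side0.png

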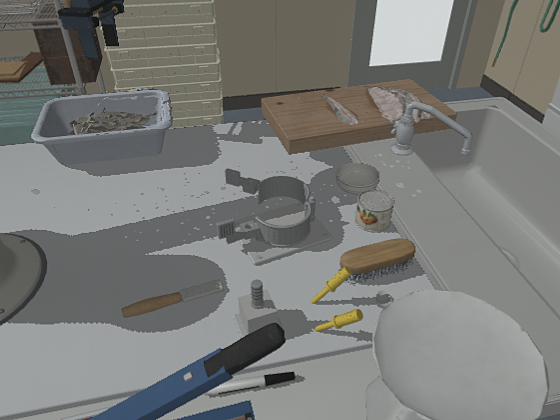

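View pics/wrist0.png

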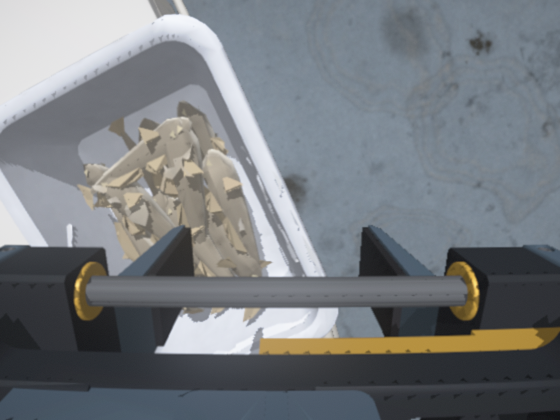

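Top view: the mould's ring is around (228,200), with the swing lug at about (172,248) and the fixed lug at about (255,268). The steel pin stands in its white stand at (355,252). Yellow-handled items are at (340,180) and (378,185). The tin is at (240,112), the fish scaler at (312,320). Next I'll enlarge these.

```bash
cat > h.py <<'E'
from workcell import bot, optics
import cv2, numpy as np
from scipy.spatial.transform import Rotation as Ro
def cam(n, st=None):
    c=optics.get_calibration(n)
    if 'R' in c: return c, c['R'], c['t']
    st=st or bot.get_state()
    T=np.eye(4);T[:3,:3]=Ro.from_quat(st['tcp_rot']).as_matrix();T[:3,3]=st['tool_pos']
    W=np.linalg.inv(T@c['T_tool_cam']); return c,W[:3,:3],W[:3,3]
def ray(C,u,v):
    c,R,t=C
    K=np.array([[c['fx'],0,c['cx']],[0,c['fy'],c['cy']],[0,0,1.]])
    p=cv2.undistortPoints(np.array([[[u,v]]],float),K,np.array([c['k1'],0,0,0.]))[0,0]
    return -R.T@t, R.T@np.array([p[0],p[1],1.])
def onz(C,u,v,z):
    o,d=ray(C,u,v); return o+d*(z-o[2])/d[2]
def proj(C,X):
    c,R,t=C
    K=np.array([[c['fx'],0,c['cx']],[0,c['fy'],c['cy']],[0,0,1.]])
    return cv2.projectPoints(np.array(X,float).reshape(-1,1,3),cv2.Rodrigues(R)[0],t,K,np.array([c['k1'],0,0,0.]))[0][:,0]
def cross(r1,r2):
    (o1,d1),(o2,d2)=r1,r2
    A=np.stack([d1,-d2],1); s=np.linalg.lstsq(A,o2-o1,rcond=None)[0]
    a=o1+s[0]*d1;b=o2+s[1]*d2; return (a+b)/2, np.linalg.norm(a-b)
def crop(im,x0,y0,x1,y1,k,fn,gain=1.0):
    c=np.clip(im[y0:y1,x0:x1].astype(float)*gain,0,255).astype(np.uint8)
    cv2.imwrite(fn,cv2.resize(c[:,:,::-1],None,fx=k,fy=k,interpolation=cv2.INTER_CUBIC))
E
python3 - <<'E'
from h import *
im=cv2.imread('pics/top0.png')[:,:,::-1]
crop(im,150,160,290,290,5,'pics/t1.png',1.6)
crop(im,290,200,410,290,6,'pics/t2.png',1.3)
im=cv2.imread('pics/side0.png')[:,:,::-1]
crop(im,210,160,340,270,6,'pics/s1.png',1.3)
crop(im,220,260,380,350,5,'pics/s2.png',1.0)
E
```

```text
(no output)
```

View pics/t1.png

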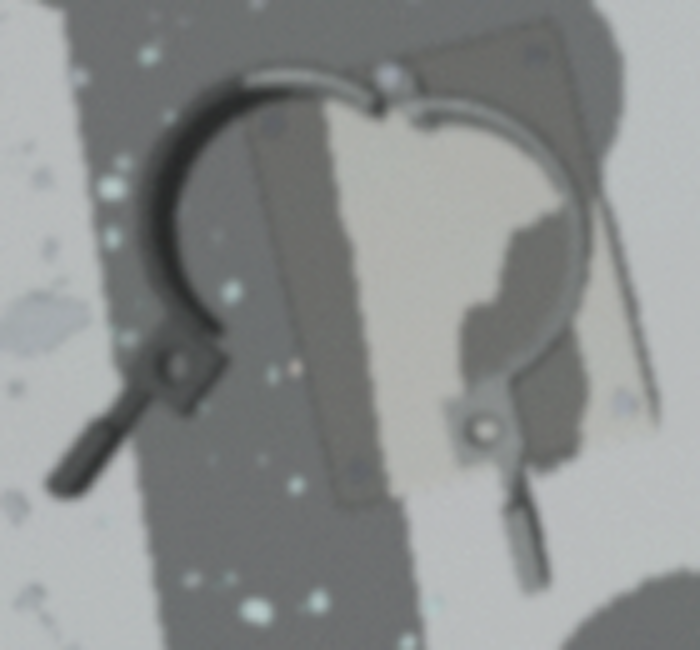

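View pics/t2.png

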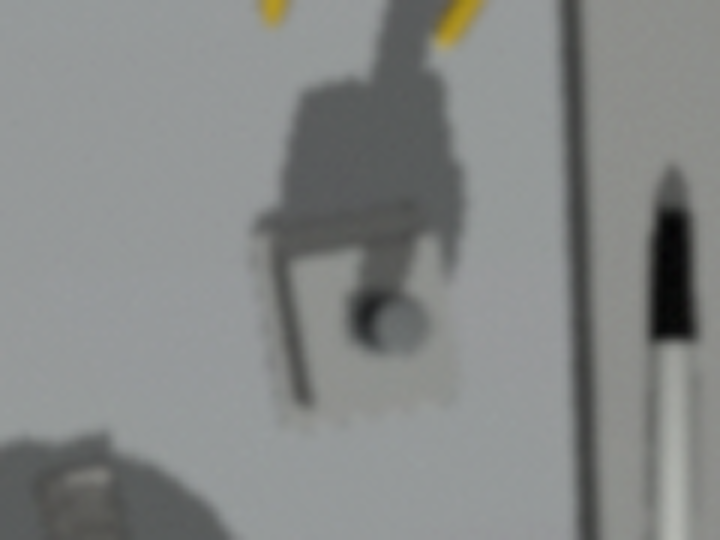

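View pics/s1.png

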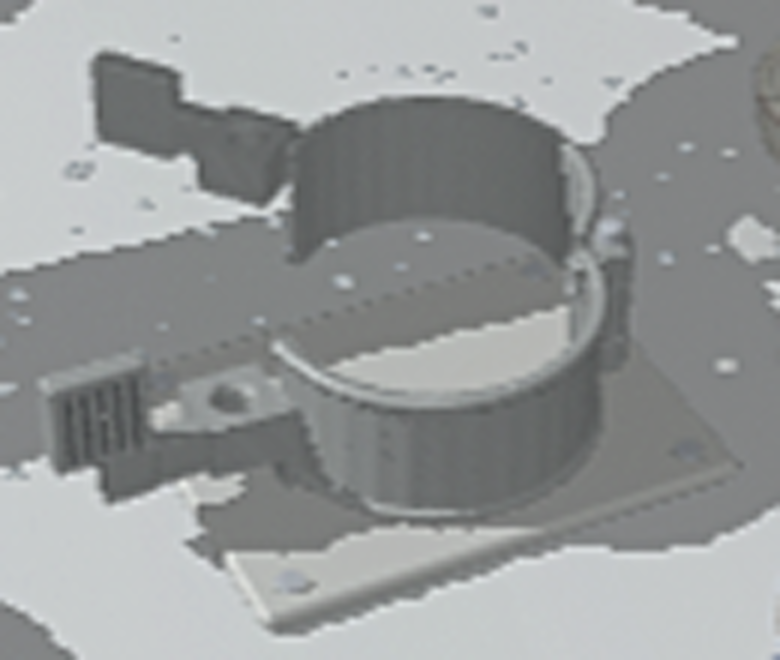

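View pics/s2.png

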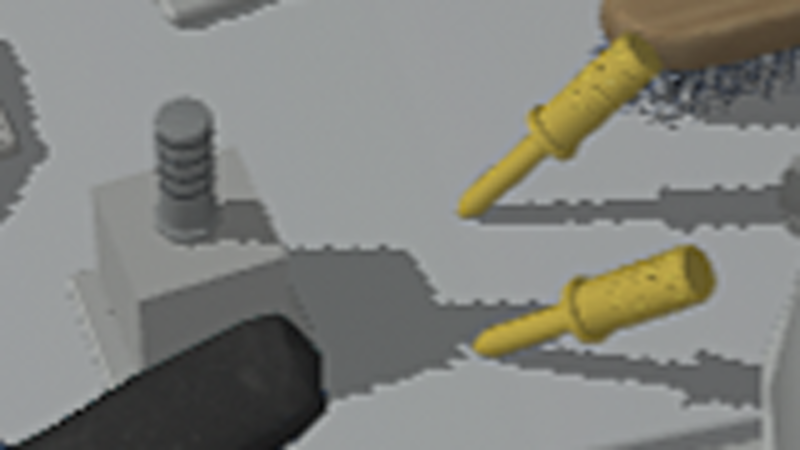

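Side crop: the steel pin with its ribbed grey handle stands upright in the white stand at side (257,290), top (356,254). Two yellow look-alikes lie at side (336,287) and (340,320); they are yellow, so not meant. Now measuring.

```bash
python3 - <<'E'
from h import *
T=cam('top');S=cam('side')
P=lambda n,u,v,z,C=T:print(n,onz(C,u,v,z).round(1))
t1=lambda x,y:(150+x/5,160+y/5); t2=lambda x,y:(290+x/6,200+y/6)
s1=lambda x,y:(210+x/6,160+y/6); s2=lambda x,y:(220+x/5,260+y/5)
h=onz(T,*t1(485,428),42); hi=onz(T,*t1(392,75),60); print('hole',h,'hinge',hi,np.linalg.norm((h-hi)[:2]),np.arctan2(*(hi-h)[1::-1]))
hs=onz(S,*s1(232,398),42); his=onz(S,*s1(612,230),60); print('side hole',hs,his,np.linalg.norm((hs-his)[:2]),np.arctan2(*(his-hs)[1::-1]))
sh=onz(T,*t1(175,367),64); print('swing hole',sh,np.linalg.norm((sh-hi)[:2]),np.arctan2(*(hi-sh)[1::-1]))
pc=[onz(T,*t1(*p),8)[:2] for p in((550,18),(657,425),(345,510))]
print('plate',pc,np.linalg.norm(pc[0]-pc[1]),np.linalg.norm(pc[1]-pc[2]),np.arctan2(*(pc[0]-pc[1])[::-1]), 'centre',(pc[0]+pc[2])/2)
P('pin top',*t2(397,323),100)
P('pin side',*s2(185,110),100,S)
print(cross(ray(T,*t2(397,323)),ray(S,*s2(185,110))))
for q in((270,215),(430,210),(300,420),(460,400)): P('stand',*t2(*q),6)
P('fixedlug',*t1(517,505),76);P('fixedlug',*t1(537,590),76)
P('swinglug far',*t1(112,425),76);P('swinglug near',*t1(70,490),76)
P('tin',240,108,58);P('scaler a',302,278,20);P('scaler b',321,360,20);P('bowl',182,110,40);
P('brush',300,98,40);P('brush2',315,168,40);
P('yellow',335,200,15)
E
```

```text
hole [533.7725615   -1.23202448  42.        ] hinge [672.22916852  31.54271108  60.        ] 142.28287078439664 0.23243644636208738
side hole [532.91233827  -0.58261716  42.        ] [673.04156818  38.405502    60.        ] 145.45196634120077 0.27136638782533606
swing hole [559.98804551 116.91127195  64.        ] 141.0172361038365 -0.650239165094074
plate [array([702.18272628, -29.19920997]), array([533.10489847, -69.61307488]), array([501.21463961,  58.70908537])] 173.84070965678848 132.22543409450105 0.2346230860058447 centre [601.69868295  14.7549377 ]
pin top [ 514.3 -206.3  100. ]
pin side [ 513.4 -203.8  100. ]
(array([ 513.71958143, -205.84415885,  102.10557307]), np.float64(1.3184327828393172))
stand [ 549.3 -180.4    6. ]
stand [ 549.6 -235.7    6. ]
stand [ 479.  -188.7    6. ]
stand [ 484.3 -244.     6. ]
fixedlug [504.7 -14.8  76. ]
fixedlug [472.4 -21.7  76. ]
swinglug far [538.2 139.   76. ]
swinglug near [513.8 155.4  76. ]
tin [806.3   7.   58. ]
scaler a [ 465.8 -109.4   20. ]
scaler b [ 300.1 -143.7   20. ]
bowl [810.7 126.3  40. ]
brush [ 830.  -113.9   40. ]
brush2 [ 685.5 -140.    40. ]
yellow [ 622.5 -181.5   15. ]
```

Measurements agree: mould yaw is about 0.235 with origin near (604.5,16). Hole to hinge comes out at 142 mm against 141 expected, and the fixed lug falls within 1–2 mm of its predicted spot. The swing angle is about 0.885. The pin is near (514,-205), with its top at 102 mm by triangulation against 100 expected. Next I go above the outer side of the open lug.

Call:
send_rows:
  plan:
    - [0,-0.7,-0.4,0,0]
    - [0,-0.7,-0.4,0,0]
    - [0,-0.7,-0.4,0,0]
    - [0,-0.7,-0.4,0,0]
    - [0,-0.7,-0.4,0,0]

```text
time_s: 0.57
tool_pos: [352.2, 437.9, 224.7]
tcp_rot: [0.21, 0.978, -0.0, -0.0]
ft_force: [0.6, -0.2, -0.6]
opening: 0.665
```

Call:
send_rows:
  plan:
    - [0,-0.7,-0.4,0,0]
    - [0,-0.7,-0.4,0,0]
    - [0,-0.7,-0.4,0,0]
    - [0,-0.7,-0.4,0,0]
    - [0,-0.7,-0.4,0,0]

```text
time_s: 0.98
tool_pos: [447.1, 307.3, 224.8]
tcp_rot: [0.21, 0.978, -0.0, -0.0]
ft_force: [0.3, 0.3, -0.5]
opening: 0.298
```

Call:
send_rows:
  plan:
    - [0,-0.7,-0.4,0,0]
    - [0,-0.7,-0.4,0,0]
    - [0,-0.7,-0.4,0,0]
    - [0,-0.7,-0.4,0,0]
    - [0,-0.7,-0.4,0,0]

```text
time_s: 1.4
tool_pos: [541.8, 176.7, 224.8]
tcp_rot: [0.21, 0.978, -0.0, -0.0]
ft_force: [1.1, 0.5, 0.0]
opening: 0.002
```

Call:
send_rows:
  plan:
    - [0,0,0,0,0.075]
    - [0,0,0,0,0.075]
    - [0,0,0,0,0]
    - [0,0,0,0,0]

```text
time_s: 1.73
tool_pos: [541.0, 178.2, 224.7]
tcp_rot: [0.317, 0.948, -0.0, -0.0]
ft_force: [-0.8, 0.4, -0.5]
opening: 0.0
```

```bash
python3 - <<'E'
from h import *
C=cam('wrist'); im=optics.capture('wrist'); cv2.imwrite('pics/w1.png',im[:,:,::-1])
# expected lug corners
hi=np.array([670.6,31.8]);a=0.235-0.885
x=np.array([np.cos(a),np.sin(a)]);y=np.array([-x[1],x[0]])
for dx,dy in((-173,1),(-207,1),(-207,11),(-173,11)): print(dx,dy,proj(C,[*(hi+dx*x+dy*y),76])[0].round(0))
print(proj(C,[*(hi-141*x),64])[0])
E
```

```text
-173 1 [237. 215.]
-207 1 [236. 180.]
-207 11 [247. 180.]
-173 11 [247. 215.]
[238.04285199 242.17575365]
```

View pics/w1.png

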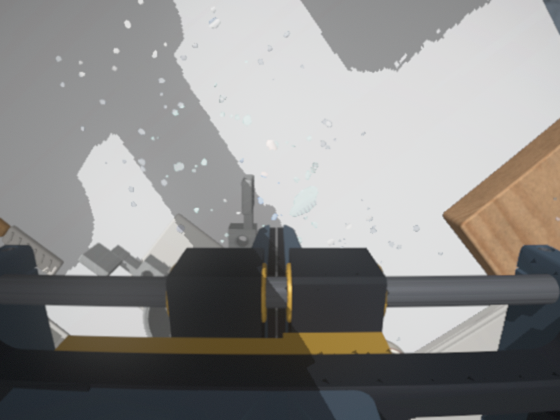

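Wrist view: the lug lies at x 243–256, y 177–215, about 7 px nearer the fingers than predicted. I back off 10 mm more before descending.

Call:
send_rows:
  plan:
    - [0,0,0.25,0,0]
    - [0,0,0,0.8,0]
    - [0,0,0,0.8,0]
    - [0,0,0,0.8,0]
    - [0,0,0,0.8,0]

```text
time_s: 2.2
tool_pos: [547.5, 187.2, 95.8]
tcp_rot: [0.317, 0.948, 0.0, 0.0]
ft_force: [1.3, 0.4, -0.3]
opening: 0.006
```

Call:
send_rows:
  plan:
    - [0,0,0,0.5,0]
    - [0,0,0,0.47,0]
    - [0,0,0,0,0]
    - [0,0,0,0,0]

```text
time_s: 2.53
tool_pos: [547.0, 186.8, 57.7]
tcp_rot: [0.318, 0.948, -0.0, -0.001]
ft_force: [0.7, 0.4, 0.5]
opening: 0.004
```

```bash
python3 - <<'E'
from h import *
im=optics.capture('wrist'); cv2.imwrite('pics/w2.png',im[:,:,::-1])
im=optics.capture('side'); cv2.imwrite('pics/sd2.png',im[:,:,::-1])
E
```

```text
(no output)
```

View pics/w2.png

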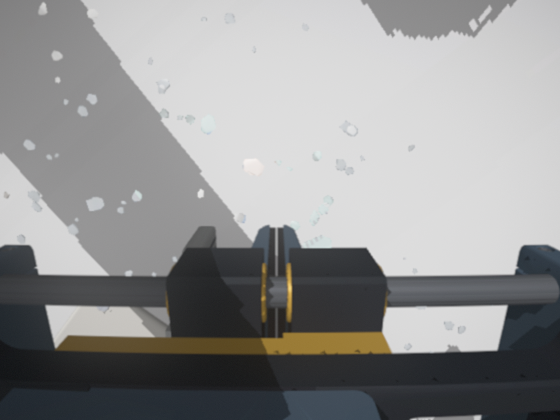

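View pics/sd2.png

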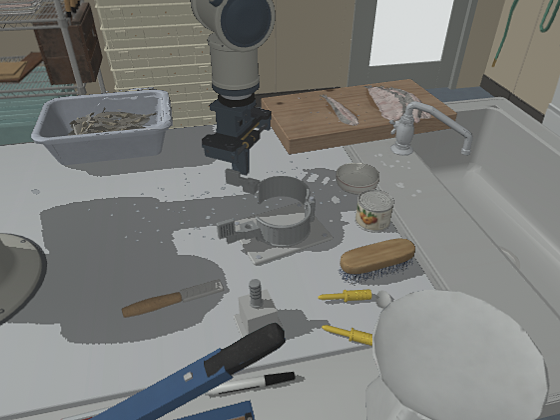

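Call:
send_rows:
  plan:
    - [0,0,-0.19,0,0]
    - [0,0,-0.19,0,0]
    - [0,0.034,-0.212,0,-0.0294]
    - [0,0.034,-0.212,0,-0.0294]
    - [0,0.034,-0.212,0,-0.0294]

```text
time_s: 3.05
tool_pos: [519.9, 154.8, 59.0]
tcp_rot: [0.254, 0.967, 0.0, 0.001]
ft_force: [2.0, -0.4, -0.3]
opening: 0.001
```

Call:
send_rows:
  plan:
    - [0,0.034,-0.212,0,-0.0294]
    - [0,0.034,-0.212,0,-0.0294]
    - [0,0.034,-0.212,0,-0.0294]
    - [0,0.034,-0.212,0,-0.0294]
    - [0,0.034,-0.212,0,-0.0294]

```text
time_s: 3.47
tool_pos: [496.1, 119.0, 58.9]
tcp_rot: [0.146, 0.989, 0.0, 0.001]
ft_force: [0.8, 0.5, -0.4]
opening: 0.008
```

Call:
send_rows:
  plan:
    - [0,0.034,-0.212,0,-0.0294]
    - [0,0.034,-0.212,0,-0.0294]
    - [0,0.034,-0.212,0,-0.0294]
    - [0,0.034,-0.212,0,-0.0294]
    - [0,0.034,-0.212,0,-0.0294]

```text
time_s: 3.88
tool_pos: [480.7, 79.0, 58.9]
tcp_rot: [0.037, 0.999, 0.0, 0.001]
ft_force: [0.3, 0.5, 0.4]
opening: 0.004
```

Call:
send_rows:
  plan:
    - [0,0.034,-0.212,0,-0.0294]
    - [0,0.034,-0.212,0,-0.0294]
    - [0,0.034,-0.212,0,-0.0294]
    - [0,0.034,-0.212,0,-0.0294]

```text
time_s: 4.22
tool_pos: [475.0, 45.2, 58.9]
tcp_rot: [-0.051, 0.999, -0.0, 0.001]
ft_force: [0.7, 0.8, -0.4]
opening: 0.005
```

Call:
send_rows:
  plan:
    - [0,0.034,-0.212,0,-0.0294]
    - [0,0.034,-0.212,0,-0.0294]
    - [0,0.034,-0.212,0,-0.0294]
    - [0,0,0,0,0]
    - [0,0,0,0,0]

```text
time_s: 4.63
tool_pos: [474.8, 19.8, 58.7]
tcp_rot: [-0.115, 0.993, -0.0, 0.0]
ft_force: [-0.0, 0.1, 0.3]
opening: 0.003
```

```bash
python3 - <<'E'
from h import *
im=optics.capture('side'); crop(im,180,130,340,270,5,'pics/sd3.png',1.2)
E
```

```text
(no output)
```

View pics/sd3.png

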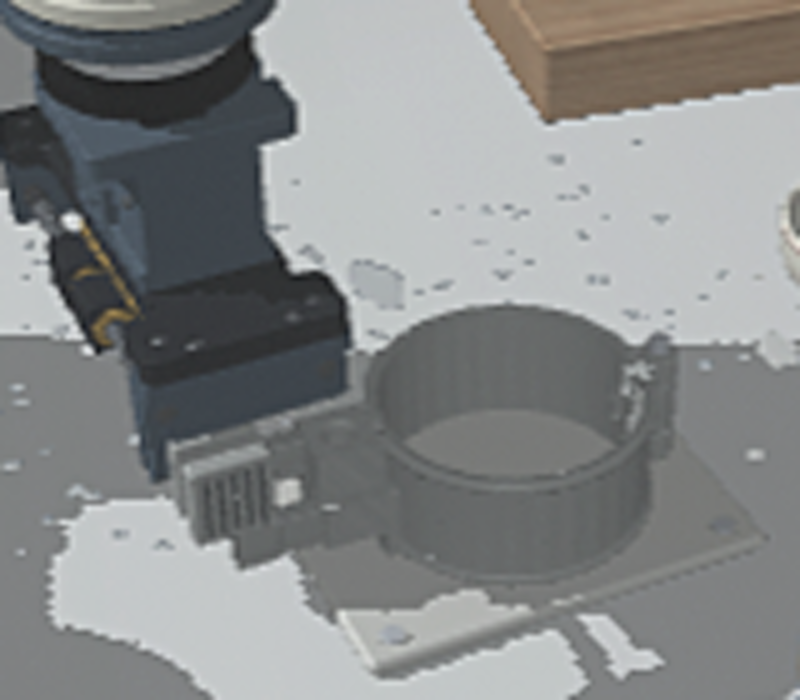

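The swing half is nearly shut (lugs side by side at about (190–270, 450–540) of the crop, small gap). I'll push on until the stop pushes back.

Call:
send_rows:
  plan:
    - [0,0,-0.08,0,0]
    - [0,0,-0.08,0,0]
    - [0,0,0,0,0]

```text
time_s: 4.93
tool_pos: [476.6, 13.8, 58.2]
tcp_rot: [-0.116, 0.993, -0.0, 0.0]
ft_force: [-0.7, 0.7, 0.3]
opening: 0.003
```

Call:
send_rows:
  plan:
    - [0,0,-0.05,0,0]
    - [0,0,-0.05,0,0]
    - [0,0,0,0,0]

```text
time_s: 5.18
tool_pos: [477.1, 11.1, 58.1]
tcp_rot: [-0.116, 0.993, 0.001, -0.0]
ft_force: [-1.0, 15.1, 2.9]
opening: 0.005
```

At the hard stop: 15 N at the predicted position. I back off, rise, and move over to the pin while opening.

Call:
send_rows:
  plan:
    - [0,0,0.3,0,0]
    - [0,0,0,-0.8,0]
    - [0,0,0,-0.8,0]
    - [0,0,0,-0.8,0]
    - [0,0,0,-0.8,0]

```text
time_s: 5.6
tool_pos: [474.1, 22.2, 187.5]
tcp_rot: [-0.116, 0.993, -0.0, -0.0]
ft_force: [0.0, 0.8, -0.4]
opening: 0.002
```

Call:
send_rows:
  plan:
    - [60,0.06,-0.96,0,0]
    - [60,0.06,-0.96,0,0]
    - [60,0.06,-0.96,0,0]
    - [60,0.06,-0.96,0,0]
    - [60,0.06,-0.96,0,0]

```text
time_s: 6.02
tool_pos: [507.2, -169.2, 186.2]
tcp_rot: [-0.116, 0.993, -0.0, 0.0]
ft_force: [1.4, 1.0, 0.5]
opening: 0.34
```

Call:
send_rows:
  plan:
    - [60,0.06,-0.96,0,0]
    - [60,0,0,0,0]
    - [60,0,0,0,0]

```text
time_s: 6.27
tool_pos: [513.9, -207.1, 185.7]
tcp_rot: [-0.115, 0.993, -0.0, -0.0]
ft_force: [-0.6, 0.5, -0.8]
opening: 0.557
```

```bash
python3 - <<'E'
from h import *
st=bot.get_state();C=cam('wrist',st);print(st['tool_pos'],Ro.from_quat(st['tcp_rot']).as_matrix()[:,:2].round(4))
im=optics.capture('wrist'); cv2.imwrite('pics/w4.png',im[:,:,::-1])
print(proj(C,[[514,-205,100],[514,-205,52]]))
im=optics.capture('top'); cv2.imwrite('pics/t4.png',im[:,:,::-1]); crop(im,150,160,290,290,5,'pics/t4c.png',1.6)
E
```

```text
[ 513.85254825 -207.11072362  185.71691866] [[-9.736e-01 -2.284e-01]
 [-2.284e-01  9.736e-01]
 [ 3.000e-04 -0.000e+00]]
[[278.54906917 216.04207152]
 [278.1009609  200.67431438]]
```

View pics/w4.png

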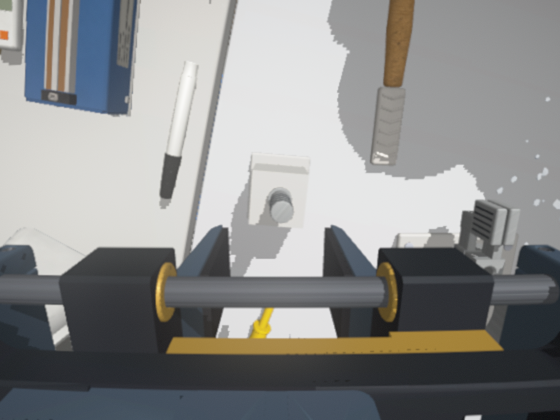

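View pics/t4c.png

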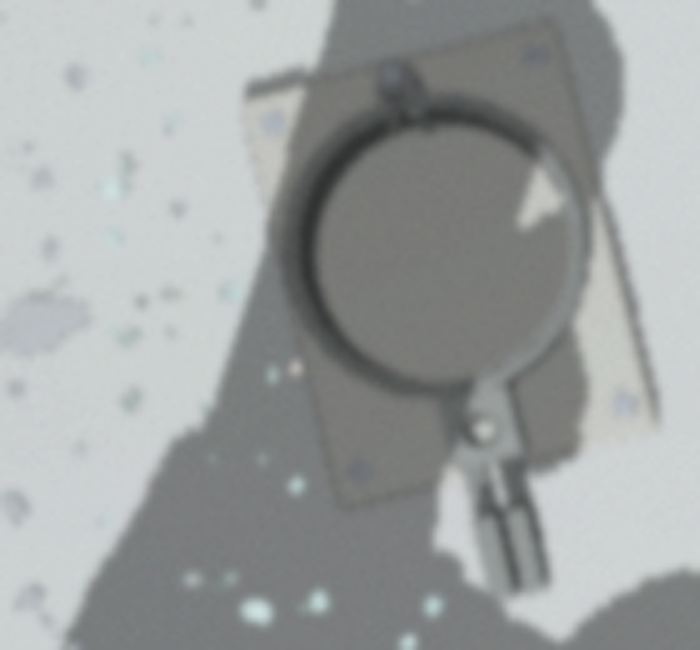

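Mould shut: both lugs side by side and the hole visible through at top (247,245.5). The pin top in the wrist view is around (282,211). I'll refine that.

```bash
python3 - <<'E'
from h import *
im=cv2.imread('pics/w4.png')[:,:,::-1]
crop(im,240,145,320,235,7,'pics/w4c.png',1.0)
st=bot.get_state();C=cam('wrist',st)
for p in((282,211),(282,210)): print(onz(C,*p,100))
E
```

```text
[ 509.0631311  -201.07395799  100.        ]
[ 508.29811967 -201.2592969   100.        ]
```

View pics/w4c.png

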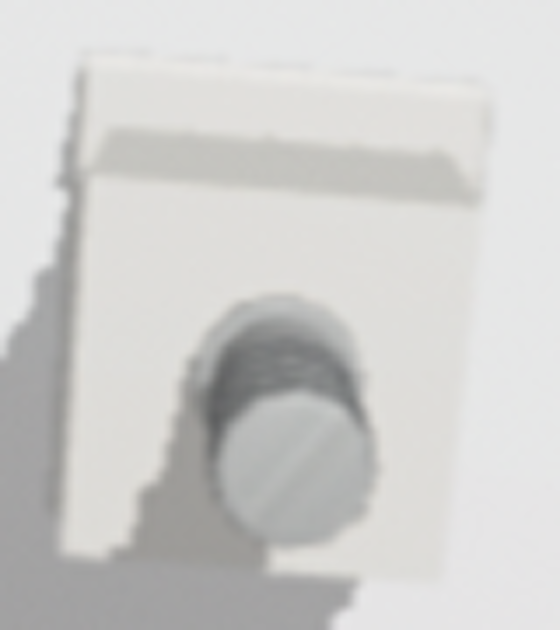

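Call:
send_rows:
  plan:
    - [60,0,0,0.85,0]
    - [60,0,0,0.85,0]
    - [60,0,0,0,0]
    - [60,0,0,0,0]

```text
time_s: 6.7
tool_pos: [512.9, -204.0, 117.6]
tcp_rot: [-0.117, 0.993, 0.001, -0.001]
ft_force: [0.2, -0.3, 1.1]
opening: 0.598
```

```bash
python3 - <<'E'
from h import *
st=bot.get_state();C=cam('wrist',st);print(st['tool_pos'])
im=optics.capture('wrist'); cv2.imwrite('pics/w5.png',im[:,:,::-1]);crop(im,190,150,360,290,4,'pics/w5c.png',1.2)
im=optics.capture('side'); crop(im,180,220,340,340,5,'pics/sd5.png',1.2)
E
```

```text
[ 512.89102017 -203.99650167  117.62815721]
```

View pics/w5c.png

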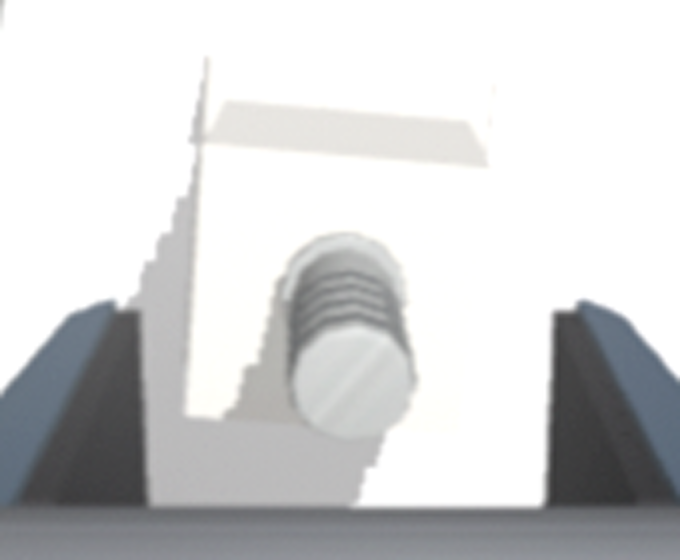

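View pics/sd5.png

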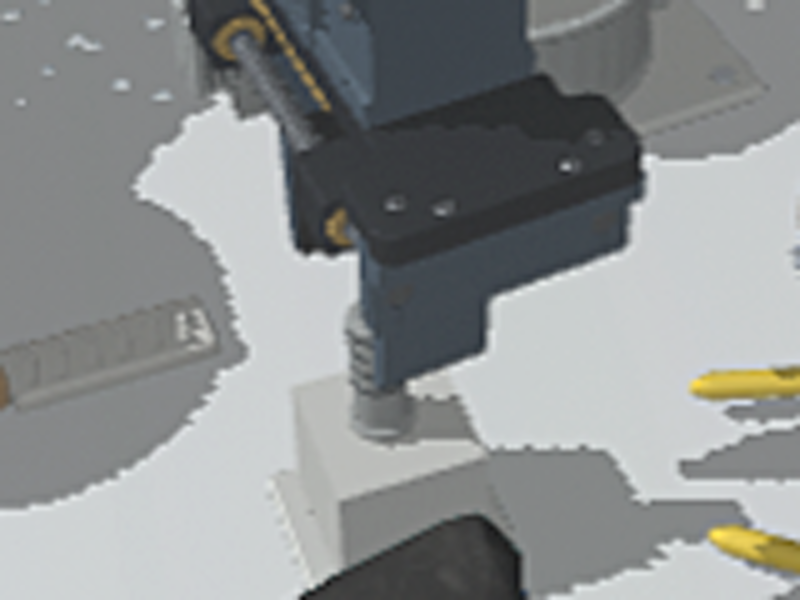

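```bash
python3 - <<'E'
from h import *
st=bot.get_state();C=cam('wrist',st)
p=onz(C,190+352/4,150+380/4,100); R=Ro.from_quat(st['tcp_rot']).as_matrix()
print(p,R.T@(p-st['tool_pos']))
q=np.array([[16,27,11],[0,0,11],[16,-27,11],[16,27,-11.]]);print(proj(C,st['tool_pos']+q@R.T))
E
```

```text
[ 512.42727781 -204.65630511  100.        ] [ 1.92942476  1.14920271 19.72508451]
[[326.46671542 226.38841551]
 [276.00222439 254.19723066]
 [225.51925786 226.42559385]
 [333.2125376  241.15876977]]
```

Pin is centred between the pads within about 1 mm in the picture (pads' mid column 347, pin 352 of the crop). I descend and grip.

Call:
send_rows:
  plan:
    - [60,0.03,0.02,0.48,0]
    - [60,0,0,0.47,0]
    - [60,0,0,0,0]
    - [10,0,0,0,0]
    - [10,0,0,0,0]
  force: 30

```text
time_s: 7.22
tool_pos: [513.4, -205.5, 81.9]
tcp_rot: [-0.116, 0.993, -0.001, 0.001]
ft_force: [0.1, 0.8, 0.2]
opening: 0.486
```

Call:
send_rows:
  plan:
    - [0,0,0,0,0]
    - [0,0,0,0,0]
    - [0,0,0,0,0]
    - [0,0,0,0,0]
    - [0,0,0,0,0]

```text
time_s: 7.63
tool_pos: [512.6, -205.2, 80.4]
tcp_rot: [-0.116, 0.993, -0.0, 0.0]
ft_force: [0.9, 0.4, 1.8]
opening: 0.189
```

Call:
send_rows:
  plan:
    - [0,0,0,0,0]
    - [0,0,0,0,0]
    - [0,0,0,0,0]
    - [0,0,0,0,0]

```text
time_s: 7.97
tool_pos: [512.6, -205.2, 80.2]
tcp_rot: [-0.116, 0.993, -0.0, 0.0]
ft_force: [0.5, 1.5, 4.4]
opening: 0.189
```

Gripped (17 mm opening). Lifting and carrying it over the lock hole.

Call:
send_rows:
  plan:
    - [0,0,0,-0.4,0]
    - [0,0,0,-0.8,0]
    - [0,0,0,-0.8,0]
    - [0,0,0,-0.7,0]
    - [0,0,0,0,0]

```text
time_s: 8.38
tool_pos: [514.6, -206.3, 193.0]
tcp_rot: [-0.116, 0.993, -0.002, 0.003]
ft_force: [1.2, -0.4, -0.3]
opening: 0.186
```

Call:
send_rows:
  plan:
    - [0,-0.278,0.809,0,0]
    - [0,-0.278,0.809,0,0]
    - [0,-0.278,0.809,0,0]
    - [0,-0.278,0.809,0,0]
    - [0,-0.278,0.809,0,0]

```text
time_s: 8.8
tool_pos: [528.8, -33.4, 187.6]
tcp_rot: [-0.116, 0.993, 0.0, -0.0]
ft_force: [0.4, -0.5, -1.0]
opening: 0.189
```

Call:
send_rows:
  plan:
    - [0,-0.278,0.809,0,0]
    - [0,0,0,0.3,0]
    - [0,0,0,0.3,0]
    - [0,0,0,0,0]
    - [0,0,0,0,0]

```text
time_s: 9.22
tool_pos: [532.0, -0.8, 163.5]
tcp_rot: [-0.116, 0.993, 0.0, -0.001]
ft_force: [0.1, -0.5, -0.4]
opening: 0.193
```

```bash
python3 - <<'E'
from h import *
st=bot.get_state();print(st['tool_pos'])
im=optics.capture('wrist'); cv2.imwrite('pics/w6.png',im[:,:,::-1])
im=optics.capture('side'); cv2.imwrite('pics/sd6.png',im[:,:,::-1]);crop(im,190,120,330,250,5,'pics/sd6c.png',1.2)
im=optics.capture('top'); crop(im,200,180,310,300,6,'pics/t6c.png',1.5)
E
```

```text
[531.95737746  -0.84001076 163.48869245]
```

View pics/w6.png

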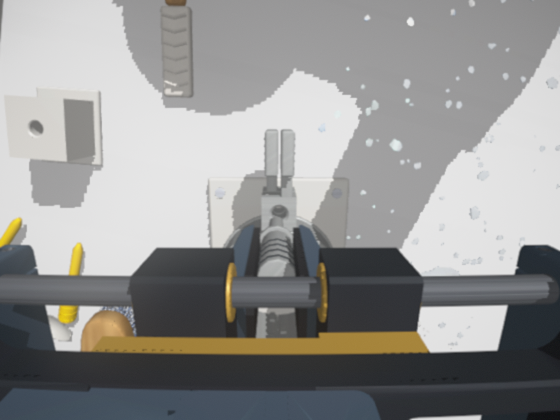

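View pics/sd6c.png

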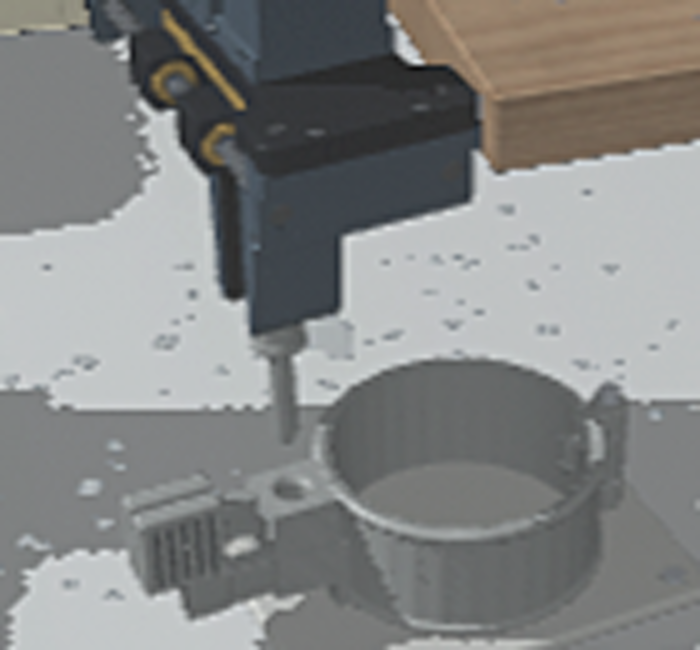

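```bash
python3 - <<'E'
from h import *
S=cam('side')
for z in (87,89,91): print('tip',onz(S,247.6,208.6,z))
print('hole',onz(S,248.4,217.6,64))
im=cv2.imread('pics/w6.png')[:,:,::-1]; crop(im,220,170,340,270,6,'pics/w6c.png',1.2)
im=cv2.imread('pics/sd6.png')[:,:,::-1]; crop(im,230,180,270,235,12,'pics/sd6d.png',1.2)
E
```

```text
tip [532.47756565  -1.2539778   87.        ]
tip [532.12575801  -3.79963038  89.        ]
tip [531.77395037  -6.34528296  91.        ]
hole [ 5.33273733e+02 -3.91235621e-01  6.40000000e+01]
```

View pics/w6c.png

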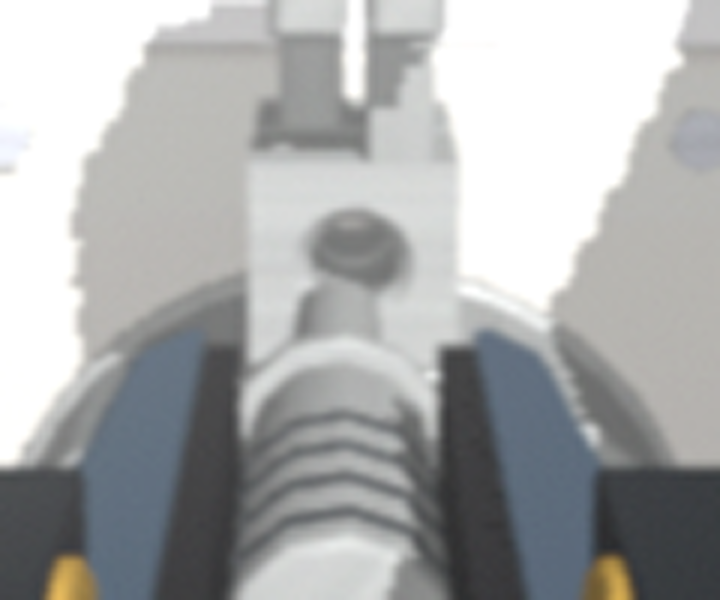

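View pics/sd6d.png

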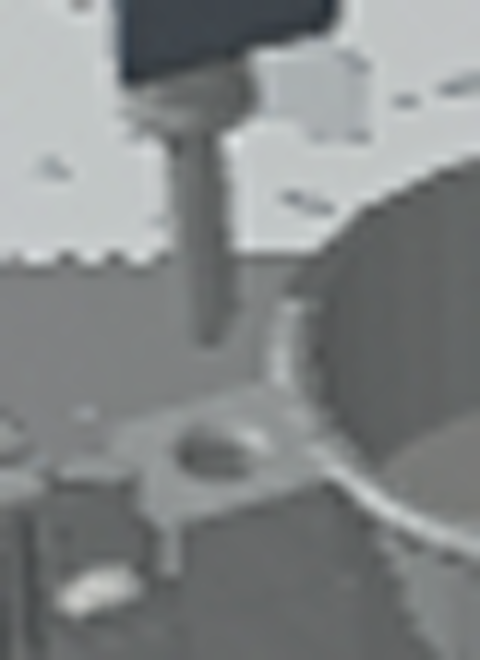

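View pics/t6c.png

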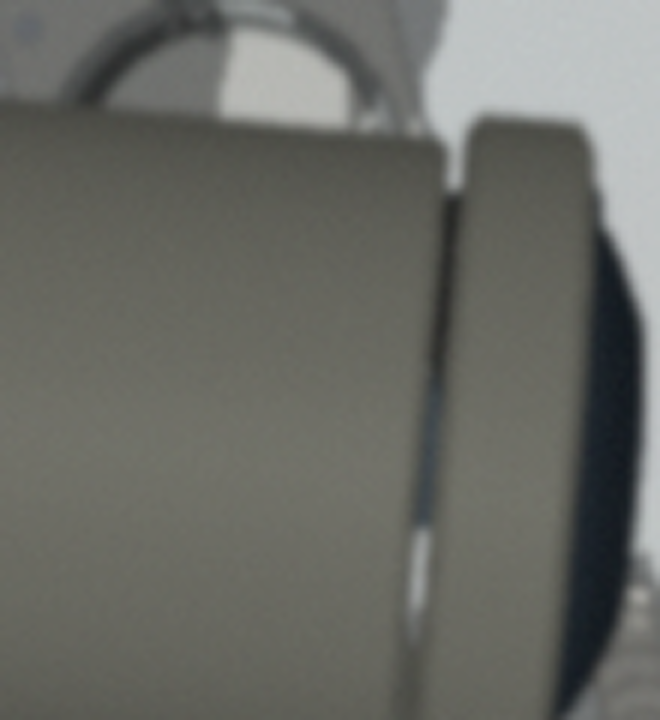

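```bash
python3 - <<'E'
from h import *
S=cam('side')
f=lambda X:((proj(S,X)-[230,180])*12).round(0)
print(f([[532,-0.8,z] for z in (88.5,95,135.5)]))
print(f([[532,-3,z] for z in (88.5,95,135.5)]))
print('hole',f([[533.3,-1,64],[533.3,-.4,64]]))
# wrist
st=bot.get_state();C=cam('wrist',st);print(st['tool_pos'])
g=lambda X:((proj(C,X)-[220,170])*6).round(0)
print(g([[532,-0.8,z] for z in (88.5,95,135.5,183)]), g([[533.3,-1,64]]))
E
```

```text
[[207. 334.]
 [206. 302.]
 [195.  94.]]
[[210. 343.]
 [208. 310.]
 [198. 102.]]
hole [[222. 453.]
 [221. 451.]]
[532.79389623  -1.32391463 164.56623024]
[[341. 288.]
 [341. 305.]
 [343. 427.]
 [345. 649.]] [[337. 243.]]
```

Both views put the hole about 2 mm to tool +y and about 1.5 mm to tool -x of the tip. I correct and descend close to the hole.

Call:
send_rows:
  plan:
    - [0,-0.03,0.05,0.2,0]
    - [0,0,0,0.2,0]
    - [0,0,0,0,0]
    - [0,0,0,0,0]

```text
time_s: 9.7
tool_pos: [532.8, 1.3, 147.5]
tcp_rot: [-0.116, 0.993, 0.0, -0.001]
ft_force: [-0.6, 0.3, -0.6]
opening: 0.19
```

```bash
python3 - <<'E'
from h import *
st=bot.get_state();print(st['tool_pos'])
im=optics.capture('wrist'); crop(im,220,170,340,270,6,'pics/w7c.png',1.2)
im=optics.capture('side'); crop(im,230,180,270,235,12,'pics/sd7.png',1.2)
E
```

```text
[532.79782689   1.29877741 147.46865491]
```

View pics/w7c.png

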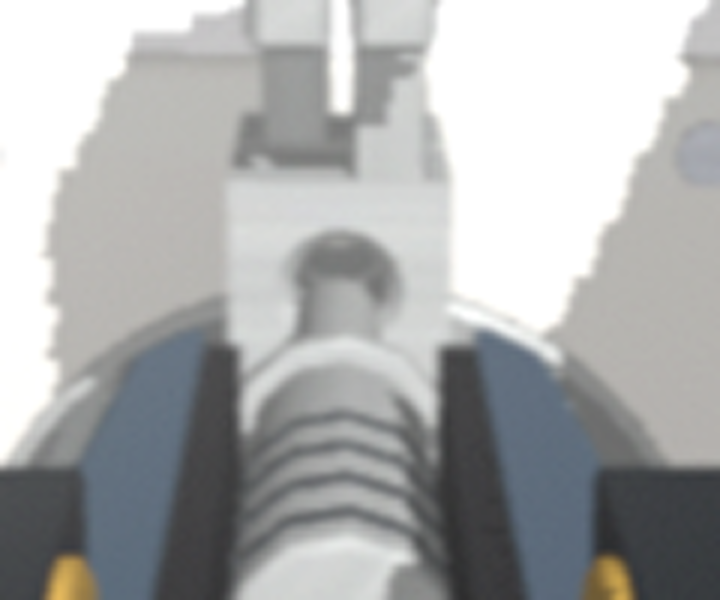

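View pics/sd7.png

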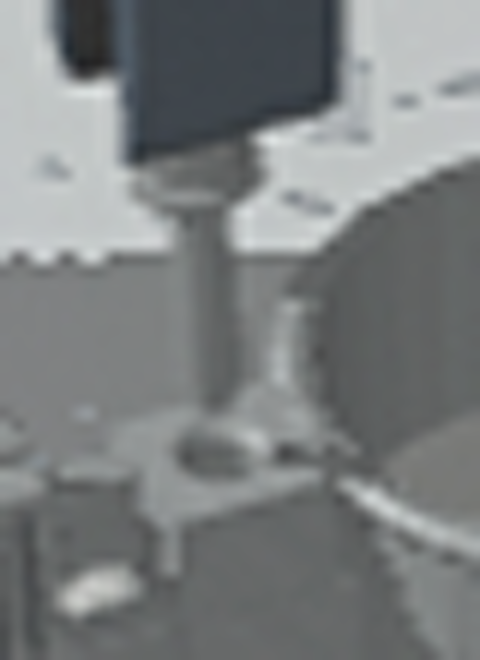

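Tip is about 8 mm above the hole and in line (wrist columns 341 vs 343; about 1 mm off in the side view). Inserting with small steps.

Call:
send_rows:
  plan:
    - [0,-0.02,0,0.2,0]
    - [0,0,0,0.2,0]
    - [0,0,0,0.1,0]
    - [0,0,0,0,0]

```text
time_s: 10.13
tool_pos: [533.3, 1.6, 126.8]
tcp_rot: [-0.116, 0.993, 0.0, -0.001]
ft_force: [-0.8, -0.3, -0.8]
opening: 0.191
```

Call:
send_rows:
  plan:
    - [0,0,0,0.1,0]
    - [0,0,0,0.1,0]
    - [0,0,0,0,0]

```text
time_s: 10.38
tool_pos: [533.7, 1.5, 119.4]
tcp_rot: [-0.116, 0.993, 0.0, -0.0]
ft_force: [-0.6, 0.2, -0.7]
opening: 0.19
```

Call:
send_rows:
  plan:
    - [0,0,0,0.1,0]
    - [0,0,0,0.1,0]
    - [0,0,0,0.1,0]
    - [0,0,0,0,0]

```text
time_s: 10.72
tool_pos: [533.6, 1.6, 107.3]
tcp_rot: [-0.116, 0.993, 0.0, -0.001]
ft_force: [-0.8, -0.5, -0.5]
opening: 0.192
```

Call:
send_rows:
  plan:
    - [0,0,0,0.1,0]
    - [0,0,0,0.1,0]
    - [0,0,0,0.1,0]
    - [0,0,0,0,0]

```text
time_s: 11.05
tool_pos: [533.6, 1.6, 95.3]
tcp_rot: [-0.116, 0.993, 0.0, -0.001]
ft_force: [-0.4, -0.5, -0.5]
opening: 0.192
```

Call:
send_rows:
  plan:
    - [0,0,0,0.05,0]
    - [0,0,0,0.05,0]
    - [0,0,0,0,0]

```text
time_s: 11.3
tool_pos: [534.1, 1.5, 92.0]
tcp_rot: [-0.116, 0.993, -0.0, 0.0]
ft_force: [-0.1, 0.1, -0.5]
opening: 0.19
```

Call:
send_rows:
  plan:
    - [0,0,0,0.02,0]
    - [0,0,0,0.02,0]
    - [0,0,0,0,0]
    - [0,0,0,0,0]

```text
time_s: 11.63
tool_pos: [534.6, 1.5, 91.5]
tcp_rot: [-0.116, 0.993, -0.0, 0.001]
ft_force: [-2.5, 0.5, 16.1]
opening: 0.189
```

```bash
python3 - <<'E'
from h import *
st=bot.get_state();print(st['tool_pos'],st['ft_force'])
im=optics.capture('side'); crop(im,215,160,285,230,9,'pics/sd8.png',1.2)
E
```

```text
[534.56404317   1.51314155  91.48803021] [-2.50695963  0.46968567 16.05031328]
```

View pics/sd8.png

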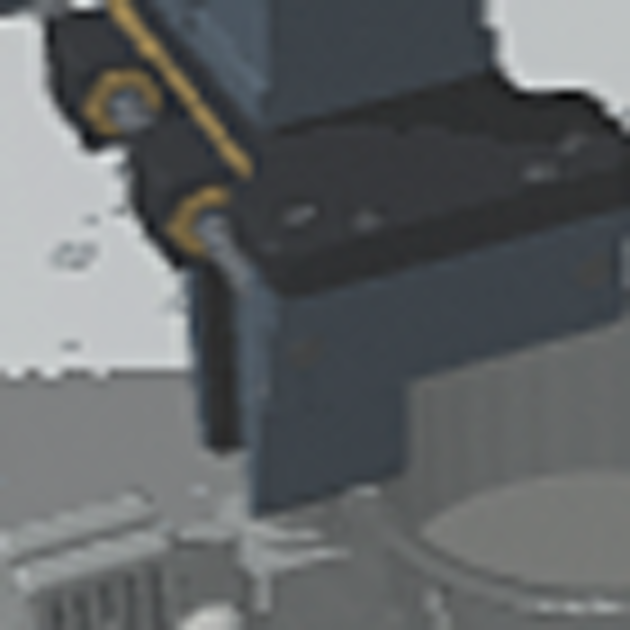

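Collar seated (16 N at z 91.5; predicted 92). The finger's outline matters for the final grasp near the pin, so I measure it from this picture, on the finger's outer plane.

```bash
python3 - <<'E'
from h import *
st=bot.get_state();S=cam('side');R=Ro.from_quat(st['tcp_rot']).as_matrix();p=np.array([533.8,1.5,91.7])
for n,a in dict(tipL=(252,515),tipR=(405,478),kneeR=(408,385),blkLowR=(625,320),blkTopR=(630,205),blkTopL=(285,297),ring=(210,225)).items():
    o,d=ray(S,215+a[0]/9,160+a[1]/9)
    for yy in (-22,):
        oo=R.T@(o-p);dd=R.T@d; print(n,(oo+dd*(yy-oo[1])/dd[1]).round(0))
E
```

```text
tipL [ 20. -22.   5.]
tipR [-15. -22.   8.]
kneeR [-16. -22. -17.]
blkLowR [-67. -22. -17.]
blkTopR [-68. -22. -46.]
blkTopL [ 10. -22. -48.]
ring [ 25. -22. -70.]
```

The finger has a rearward block (tool x to -67, 17 mm above the TCP) that would pass beside the pin in the final grasp, so I'll turn the gripper half round first. Now releasing the pin.

Call:
send_rows:
  plan:
    - [0,0,0,-0.02,0]
    - [50,0,0,0,0]
    - [50,0,0,0,0]
    - [50,0,0,0,0]
    - [50,0,0,0,0]

```text
time_s: 12.1
tool_pos: [534.0, 1.5, 91.2]
tcp_rot: [-0.116, 0.993, 0.0, -0.0]
ft_force: [-0.7, -0.1, -0.9]
opening: 0.452
```

Call:
send_rows:
  plan:
    - [50,0,0,0,0]
    - [50,0,0,-0.4,0]
    - [50,0,0,-0.7,0]
    - [50,0,0,-0.7,0]
    - [50,0,0,-0.7,0]

```text
time_s: 12.52
tool_pos: [533.6, 1.6, 192.3]
tcp_rot: [-0.116, 0.993, 0.0, -0.0]
ft_force: [0.8, 0.2, 0.3]
opening: 0.5
```

Call:
send_rows:
  plan:
    - [50,0.7,0,0,0]
    - [50,0.6,0,0,0]
    - [50,0,0,0,0]

```text
time_s: 12.77
tool_pos: [479.5, -10.8, 191.4]
tcp_rot: [-0.116, 0.993, 0.0, -0.001]
ft_force: [-0.3, 0.1, -0.1]
opening: 0.501
```

```bash
python3 - <<'E'
from h import *
st=bot.get_state();print(st['tool_pos'])
im=optics.capture('side'); crop(im,190,140,330,250,5,'pics/sd9.png',1.2)
E
```

```text
[479.47959935 -10.76262472 191.42724193]
```

View pics/sd9.png

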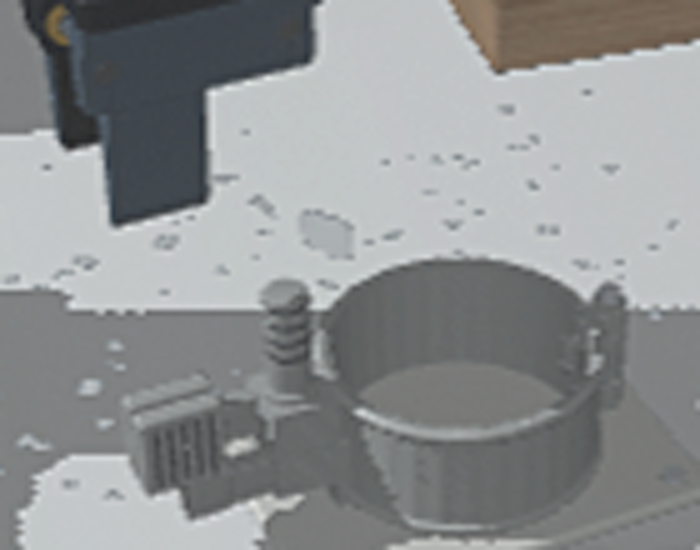

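Side crop: the pin stands upright in the knuckles at (285,320) with its collar on the block, and the lugs are together at (175,430). Now the half turn, in the air.

Call:
send_rows:
  plan:
    - [50,0,0,0,0.08]
    - [50,0,0,0,0.08]
    - [50,0,0,0,0.08]
    - [50,0,0,0,0.08]
    - [50,0,0,0,0.08]

```text
time_s: 13.23
tool_pos: [484.1, -10.4, 191.2]
tcp_rot: [0.185, 0.983, 0.0, 0.0]
ft_force: [0.2, -0.3, -0.4]
opening: 0.498
```

Call:
send_rows:
  plan:
    - [50,0,0,0,0.08]
    - [50,0,0,0,0.08]
    - [50,0,0,0,0.08]
    - [50,0,0,0,0.08]
    - [50,0,0,0,0.08]

```text
time_s: 13.65
tool_pos: [484.1, -10.4, 191.2]
tcp_rot: [0.467, 0.884, 0.0, 0.0]
ft_force: [0.2, 0.4, 1.1]
opening: 0.504
```

Call:
send_rows:
  plan:
    - [50,0,0,0,0.08]
    - [50,0,0,0,0.08]
    - [50,0,0,0,0.08]
    - [50,0,0,0,0.08]
    - [50,0,0,0,0.08]

```text
time_s: 14.07
tool_pos: [484.1, -10.4, 191.2]
tcp_rot: [0.708, 0.706, 0.0, 0.0]
ft_force: [0.3, 0.9, -0.1]
opening: 0.499
```

Call:
send_rows:
  plan:
    - [50,0,0,0,0.08]
    - [50,0,0,0,0.08]
    - [50,0,0,0,0.08]
    - [50,0,0,0,0.08]
    - [50,0,0,0,0.08]

```text
time_s: 14.48
tool_pos: [484.1, -10.4, 191.2]
tcp_rot: [0.885, 0.466, 0.0, 0.0]
ft_force: [0.3, 0.4, -0.2]
opening: 0.5
```

Call:
send_rows:
  plan:
    - [50,0,0,0,0.08]
    - [50,0,0,0,0.08]
    - [50,0,0,0,0.08]
    - [50,0,0,0,0.08]
    - [50,0,0,0,0.08]

```text
time_s: 14.9
tool_pos: [484.1, -10.4, 191.2]
tcp_rot: [0.983, 0.183, 0.0, -0.0]
ft_force: [0.4, -0.4, 0.0]
opening: 0.502
```

Call:
send_rows:
  plan:
    - [50,0,0,0,0.08]
    - [50,0,0,0,0.014]
    - [50,0,0,0,0]
    - [50,0,0,0,0]

```text
time_s: 15.23
tool_pos: [483.7, -10.4, 191.2]
tcp_rot: [0.993, 0.119, 0.0, -0.0]
ft_force: [-0.9, -0.2, -0.1]
opening: 0.499
```

```bash
python3 - <<'E'
from h import *
st=bot.get_state();C=cam('wrist',st);print(st['tool_pos'],st['joints'].round(2),Ro.from_quat(st['tcp_rot']).as_matrix().round(3))
im=optics.capture('wrist'); cv2.imwrite('pics/w10.png',im[:,:,::-1])
E
```

```text
[483.69544248 -10.44351245 191.23549879] [-0.15  0.34  1.73  0.    1.07  1.19] [[ 0.972  0.236  0.   ]
 [ 0.236 -0.972  0.   ]
 [ 0.    -0.    -1.   ]]
```

View pics/w10.png

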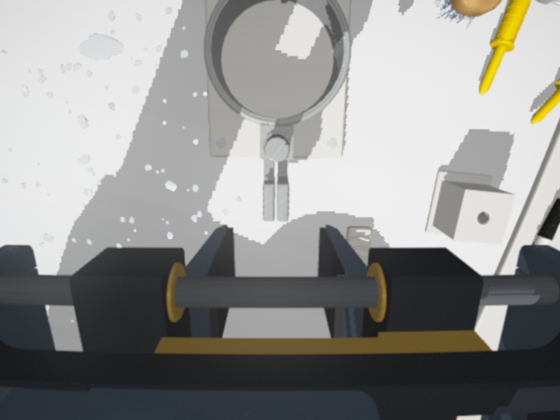

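Wrist view: lugs at columns 264–289, midway between the fingers (228–325). Descending with one more look just above.

Call:
send_rows:
  plan:
    - [50,0,0,0.8,0]
    - [50,0,0,0.8,0]
    - [50,0,0,0.6,0]
    - [50,0,0,0,0]
    - [50,0,0,0,0]

```text
time_s: 15.7
tool_pos: [482.9, -10.4, 103.0]
tcp_rot: [0.993, 0.117, -0.001, -0.0]
ft_force: [-0.0, 0.1, 1.3]
opening: 0.5
```

```bash
python3 - <<'E'
from h import *
im=optics.capture('wrist'); crop(im,190,150,360,290,4,'pics/w11.png',1.2)
im=optics.capture('side'); crop(im,170,110,330,250,5,'pics/sd11.png',1.2)
E
```

```text
(no output)
```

View pics/w11.png

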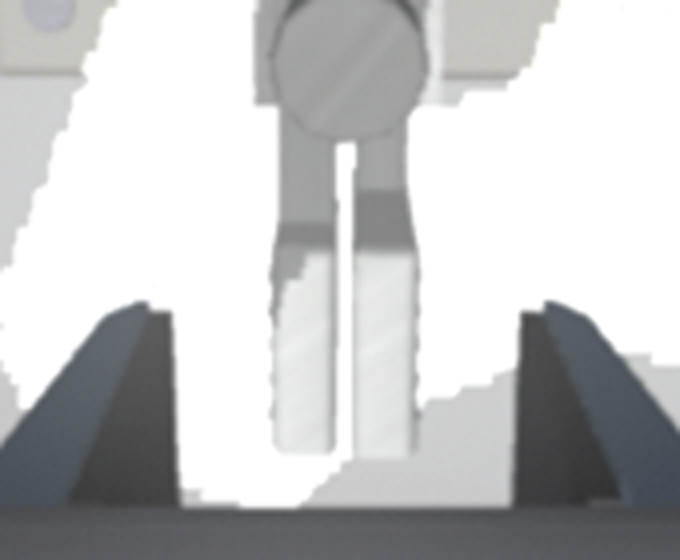

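View pics/sd11.png

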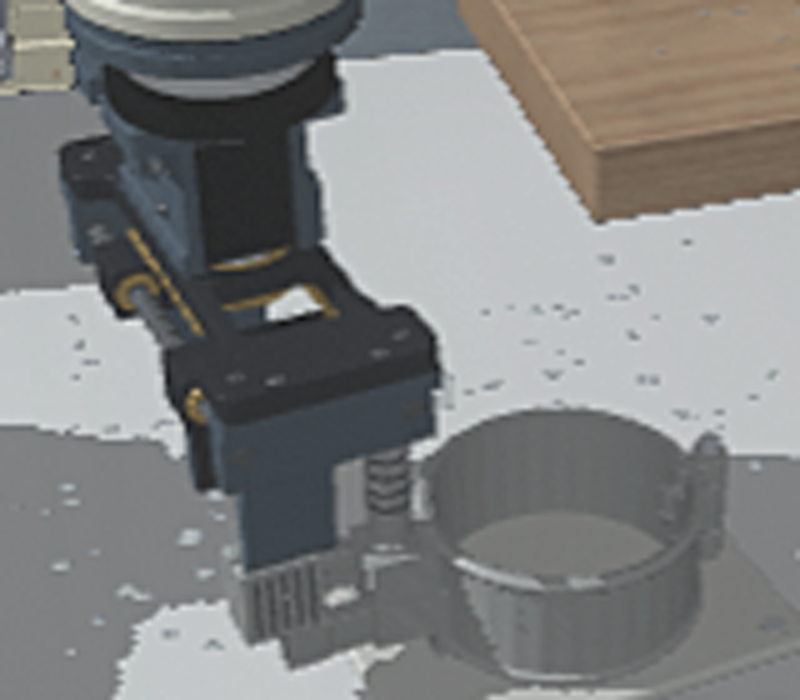

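In this view the wide block keeps its side after the half turn, so it's the gripper's body end face, not part of the finger (my plane assumption was wrong). It stays above the pin (126 vs 112 mm) and clear of it. Lugs are centred (344 vs 347 of the crop). Descending and squeezing.

Call:
send_rows:
  plan:
    - [50,0,0,0.4,0]
    - [50,0,0,0.4,0]
    - [50,0,0,0.32,0]
    - [50,0,0,0,0]
    - [50,0,0,0,0]
  force: 25

```text
time_s: 16.22
tool_pos: [484.0, -10.6, 59.6]
tcp_rot: [0.993, 0.117, 0.0, 0.0]
ft_force: [-0.9, 0.1, 0.3]
opening: 0.501
```

Call:
send_rows:
  plan:
    - [20,0,0,0,0]
    - [10,0,0,0,0]
    - [0,0,0,0,0]
    - [0,0,0,0,0]
    - [0,0,0,0,0]

```text
time_s: 16.63
tool_pos: [483.7, -10.1, 59.1]
tcp_rot: [0.993, 0.116, 0.0, -0.0]
ft_force: [-1.3, 6.3, 10.1]
opening: 0.239
```

Call:
send_rows:
  plan:
    - [0,0,0,0,0]
    - [0,0,0,0,0]
    - [0,0,0,0,0]
    - [0,0,0,0,0]
    - [0,0,0,0,0]

```text
time_s: 17.05
tool_pos: [483.6, -10.1, 59.1]
tcp_rot: [0.993, 0.116, 0.0, -0.0]
ft_force: [-1.8, 5.6, 8.4]
opening: 0.237
```

```bash
python3 - <<'E'
from h import *
st=bot.get_state();print(st['tool_pos'],st['ft_force'],st['opening']*91)
im=optics.capture('wrist'); cv2.imwrite('pics/w12.png',im[:,:,::-1])
im=optics.capture('side'); crop(im,170,110,330,250,5,'pics/sd12.png',1.2)
E
```

```text
[483.64833022 -10.07385875  59.11830459] [-1.79697494  5.57320643  8.38348478] 21.522660410656023
```

View pics/w12.png

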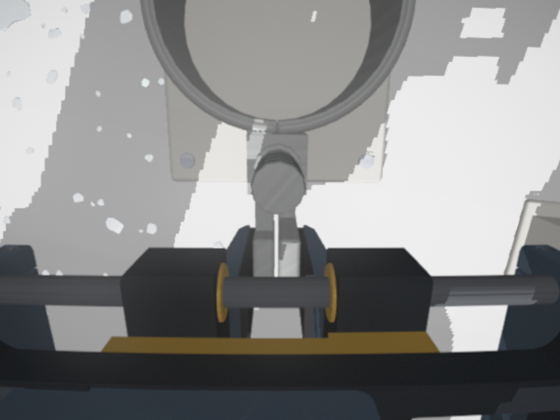

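View pics/sd12.png

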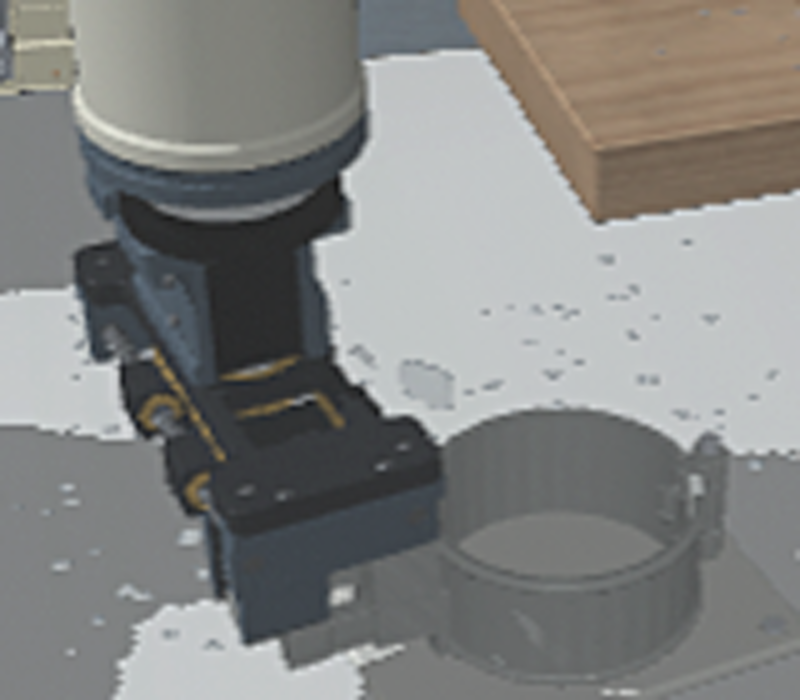

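Final grip holds: opening is 21.5 mm (lugs together 22), the lugs sit between the pads, and the pin is upright with its head at (278,187). Grasp point is at about z 67 (limit 80). Handing in.

```bash
python3 - <<'E'
from h import *
print(bot.finish_job()); s=bot.get_state(); print(s['time_s'],s['tool_pos'],s['ft_force'],s['opening'])
E
```

```text
the job is handed in; nothing more can be done
None
the job is handed in; nothing more can be done
```

The mould is shut and pinned, and I handed the job in at about 17 s with the gripper still squeezing the two front lugs. `bot.finish_job()` reports no verdict, so whether it passed is not confirmed.

- **Shutting:** I pushed the open half along its arc with closed fingers until the hard stop pushed back with 15 N, at the position I had predicted. The top view then showed the halves closed.
- **Pin:** I took the steel pin from its stand, not the yellow look-alikes. It went down through both knuckles with no side force until the collar seated, with 16 N at TCP height 91.5 mm against a predicted 92. After I let go, it stood upright with its collar on the block.
- **Final squeeze:** The gripper was set to 25 N and stopped at an opening of 21.5 mm, against 22 mm for the two lugs. The grasp point was at about 67 mm, below the 80 mm limit.
- **Bystanders:** The arm stayed clear of the tin and the fish scaler. I took no final picture to measure them.

**Disagreements:**
- The wrist camera read a few millimetres off the top view, so I corrected the pin by about 2 mm just above the hole.
- I first took the end of the gripper's body for part of a finger and turned the gripper half round to avoid the pin. That turned out unnecessary, but did no harm.
- In the final hold the wrist force shows about 6 N sideways and 8 N upward, so the two lugs are not loaded quite equally. I expect both to be well above 3 N, but I did not measure each one.

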